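Put the yellow-capped spice jar away in the sliding-lid box

TASK

Put the spice jar with the yellow cap away in the wooden spice box: slide the box's lid back by its handle, stand the jar upright inside, then slide the lid fully shut. Leave the red-capped jar where it stands.

Things in the scene. Friction and masses are not known exactly. Their poses are not given: they have to be found in the camera images.
- box_floor (a point): Centre of the inner floor (6 mm above the worktop) of the pale wooden spice box, fixed, outside 140 x 190 x 139 mm. z up; y = the way the lid opens (roughly towards the robot); x across. Inner walls at x = +-60, y = +-85 mm; rims 133 mm above this point. With the lid fully back the mouth is clear from y = -85 to +60 mm (middle y = -12), all 120 mm across x.
- lid_handle (a point): Centre of the dark bar on the brown sliding lid: 50 mm long (box x), 18 thick (box y), 44 tall (lid top 22 mm below this point). Axes as the box's. In the box's frame it lies at x = 0, z = +149 mm, y = 45 mm with the lid shut (stop), 190 mm fully back (stop), where the lid juts past the box's +y end. Friction about 2 N; stays where left. Starts shut or up to 25 mm ajar.
- jar_mid (a point): Centre (half-way up) of the loose spice jar with the yellow cap: round, straight-sided, 42 mm across, 106 tall (53 above and below this point), about 0.11 kg, upright on the worktop; z is its upward axis. It stands in one of three places with the red-capped jar and a grey and clear salt shaker (44 mm across, 90 tall), at least 100 mm from either, centre to centre.
- red_jar_mid (a point): Centre (half-way up) of the other spice jar, with the red cap: 47 mm across, 97 mm tall, upright on the worktop; z is its upward axis.
Things that resemble listed ones, but are neither listed nor needed, are in the scene too. Leave any purple look-alike of the part that bears jar_mid alone. There is more than one size of the part that bears box_floor; the job needs the larger.

How it is judged:
On the way, in this order (a step that is already met when the one before it is completed fails the run):
1. the lid is slid back by at least 120 mm (y of lid_handle in the frame of box_floor above 0.165 m), for 0.2 s.
2. the yellow-capped jar stands upright on the floor of the box (x of jar_mid in the frame of box_floor between -0.045 and 0.045 m and y of jar_mid in the frame of box_floor between -0.07 and 0.07 m and z of jar_mid in the frame of box_floor below 0.063 m and angle between jar_mid's own z axis and vertical below 0.18 rad), for 0.3 s.
At the end, for the whole second after the job is handed in: The yellow-capped jar stands on the floor of the box, upright within 10 degrees, the lid is within 12 mm of its shut stop, and the red-capped jar is within 30 mm of where it stood (all of step 2 and y of lid_handle in the frame of box_floor below 0.057 m and distance of red_jar_mid from where it was at the start of the episode below 0.03 m); the robot touches nothing.
It fails at once if the red-capped jar is moved by more than 30 mm or tipped over (distance of red_jar_mid from where it was at the start of the episode above 0.03 m or angle between red_jar_mid's own z axis and vertical above 0.5 rad).
It also fails if it takes over 56 s, if anything falls off the work surface, if the arm or the gripper's body presses on something with over 40 N, if the wrist force passes 120 N, or if a joint passes its speed limit or range.

ROBOT

A 7-joint arm with a two-finger parallel gripper is mounted at the origin on a cart in front of the work surface, level with it; the furniture and walls round the work are solid. World frame = base frame: x ahead of the robot, y to its left, z up, the work surface at z = 0. Lengths are in m, angles in rad, forces in N, time in s.
With the tool pointing down it reaches from about 0.425 to 0.925 m from the base axis. Payload 6.8 kg.
Tool frame: the origin (TCP) lies between the finger pads; the fingertips stand 14 mm ahead of it and the grasp point (between the pads) lies 5 mm behind it; z points along the fingers, y is the line along which they close (so a half turn about z gives the same grasp; the last joint's range is limited). The gripper opens to 85 mm and grips with 20 to 120 N. Pads are 22 mm wide; open, the fingers measure 114 mm over their backs; the gripper's body (76 mm by 85 mm) begins 54 mm behind the grasp point. The pads swing forward as they close: fully open they stand 13 mm farther back than shut.
Start: joints at [-1.418, 0.477, 0.022, 1.555, -0.011, 1.109, -0.083], TCP at [0.174, 0.652, 0.245] pointing down, gripper open.
Joint ranges: [-2.96, 2.96], [-0.34, 2.1], [-1.41, 1.46], [0.24, 2.44], [-1.37, 4.51], [0.17, 1.92], [-2.96, 2.96]. Speed limits (rad/s): [2.39, 2.39, 3.14, 3.14, 3.14, 3.14, 3.14].

INTERFACE

Orientations are given as a rotation vector (axis times angle).
In Python, from bench import r, eyes, ticket gives the robot as it stands. The module is installed in compiled form; this text tells all that it offers.
- The arm moves only by the tool arm_command, never from a script. Its argument "plan" is text: rows parted by semicolons, each of 4 numbers parted by spaces: the shift along the tool's x, y, z in m, then the turn about the tool's z in degrees. In form: tx ty tz yaw; .... A call has 1 to 20 rows; each row shifts and turns the commanded pose from where the row before left it, along the tool's axes as they then stand; what a row does not reach is not made up. A row lasts 1/8 s, in which the tool goes at most 62.5 mm and 10.7 degrees, less where a joint would pass 70% of its speed; a pose out of reach is approached as far as the arm can. A call is refused whole if a number of a shift passes 0.0625 or a number of a turn 10.7, either way. A call with a gripper value outside its range is refused whole. "hand" is the closure, from -1 (fully open) to 1 (shut), set as the call begins (left out, the last holds). The fingers move at their own pace and stop on an object; "grip_force" is the grip in N (left out, the last holds). Time passes only in rows, so rows that do not move let the fingers close. It gives the time, the measured TCP pose, the force, the opening and the grip force at its end, in the units of the state.
- r.get_obs(): the state, without advancing time (a new reading comes with each control period).
- eyes.grab_frame(name): name is "scene" or "top" or "wrist"; returns (picture, depth): 420x560x3 uint8, red, green, blue; 420x560 float32, m along the optical axis (not along the pixel's ray), 0 where there is no reading.
- eyes.calibration(name): a dict with "fov_y" (degrees; the focal length in pixels is half the picture's height over the tangent of half this angle, whatever the lens; pixels are square), "cx", "cy" (the principal point, pixels), "origin" and "attitude" of the camera in the world; the wrist camera has in their place "tool_from_camera" (4x4, takes a point from camera to tool coordinates, whose origin is the TCP and whose axes are the flange's). Camera axes: x right, y up, looking along -z (the intrinsics and any distortion apply to the point x, -y, -z); pixel columns grow to the right and rows downward; lengths in m; the calibration is good to about 2 mm. A picture is of the moment at which its call begins: read the wrist's pose just before it. calibration takes no time and is no camera call.
- ticket.hand_in(): hands the job in; it is judged then, once.
The state is a dict: "clock": time; "joints": joint angles; "qvel": joint speeds; "tau": joint torques, N m; "tcp_pos": TCP position; "orientation": TCP orientation; "contact_force": force on the tool from outside, world axes, zero at the start; "moment": the same for the moment, N m; "grip_width": finger opening in m; "gripper_force": force on a finger pad.
Only numpy, scipy, OpenCV 4.12 (cv2) and the standard library are available. Lean on these libraries where they do the work, as an engineer would, in place of code of your own. Each camera call takes 0.05 s, during which the arm holds its last target. There are 200 camera calls.

## Working session

There is one attempt and no reset: what is moved stays moved. The work goes in short steps, Python scripts to look and compute and a tool call to move; the robot and the scene stay as the last step left them, time stands still between calls to the robot, and variables do not carry over. Pictures are saved under pics/ and viewed, at most 10 in all, crops included, and the job is handed in when it is done.

Besides the shell and the picture viewer there is one more tool, called after ">>>" as a command line: name --argument value ..., lists and objects as JSON in quotes. arm_command: Moves the arm, as the interface text tells. Its arguments: {"type":"object","properties":{"plan":{"type":"string"},"hand":{"type":"number"},"grip_force":{"type":"number"}},"required":["plan"]}

```bash
mkdir -p pics
cat > h.py <<'E'
import numpy as np,cv2
from scipy.spatial.transform import Rotation as R
from bench import r,eyes,ticket
def grab(n,save=None):
    o=r.get_obs(); p,d=eyes.grab_frame(n); c=eyes.calibration(n)
    if save: cv2.imwrite('pics/'+save,p[:,:,::-1])
    return o,p,d,c
def pose(n,o,c):
    if n=='wrist':
        T=np.eye(4);T[:3,:3]=R.from_rotvec(o['orientation']).as_matrix();T[:3,3]=o['tcp_pos']
        return T@np.array(c['tool_from_camera'])
    T=np.eye(4);a=np.array(c['attitude'])
    T[:3,:3]=a if a.shape==(3,3) else R.from_rotvec(a).as_matrix() if a.size==3 else R.from_quat(a).as_matrix()
    T[:3,3]=c['origin'];return T
def cloud(n,o,d,c):
    f=d.shape[0]/2/np.tan(np.radians(c['fov_y'])/2)
    v,u=np.mgrid[:d.shape[0],:d.shape[1]]
    P=np.stack([(u-c['cx'])/f*d,-(v-c['cy'])/f*d,-d],-1)
    T=pose(n,o,c);return P@T[:3,:3].T+T[:3,3]
E
python3 - <<'E'
from h import *
o=r.get_obs();print(o)
for n in('scene','top'):
    print(eyes.calibration(n)); o,p,d,c=grab(n,n+'0.png'); np.savez('pics/%s0.npz'%n,p=p,d=d)
print(eyes.calibration('wrist'))
a=cv2.imread('pics/scene0.png');b=cv2.imread('pics/top0.png')
E
```

```text
{'clock': 0.0, 'joints': array([-1.41811551,  0.47780604,  0.02233274,  1.55646416, -0.01148616,
        1.10930525, -0.08310258]), 'qvel': array([-0.00036283,  0.00014173,  0.00059955,  0.00249835,  0.00272441,
       -0.00144989,  0.00019118]), 'tau': array([ 4.74589579e-04, -5.96444106e+01,  1.60764970e+00, -2.81193262e+01,
        1.23711312e-02,  9.56888893e-03,  5.20639190e-06]), 'tcp_pos': array([0.17390321, 0.65161775, 0.24431622]), 'orientation': array([-4.08412665e-01, -3.11483614e+00,  2.90940453e-03]), 'contact_force': array([-0.73207957, -0.13769891,  0.12859587]), 'moment': array([-0.07027473,  0.01291127,  0.00539371]), 'gripper_force': 0.0, 'grip_width': 0.0856980962411863}
{'fov_y': 56.37038117778758, 'cx': 283.80599486869835, 'cy': 210.62793940756916, 'origin': array([-0.16633909,  0.55917294,  0.48278123]), 'attitude': array([ 0.68881788, -1.18025655, -1.80359229])}
{'fov_y': 51.02081321784704, 'cx': 279.32001155616655, 'cy': 213.15842252641778, 'origin': array([0.43903238, 0.21208756, 1.17831888]), 'attitude': array([ 0.01692567, -0.07253628, -1.54524183])}
{'fov_y': 60.09481572443116, 'cx': 277.030403746862, 'cy': 210.3997490331383, 'tool_from_camera': array([[-3.37318382e-04,  9.52052262e-01,  3.05935248e-01,
         7.90064226e-02],
       [ 9.99999943e-01,  3.25636717e-04,  8.92188463e-05,
        -2.43451300e-04],
       [-1.46827454e-05,  3.05935261e-01, -9.52052318e-01,
        -1.28610848e-01],
       [ 0.00000000e+00,  0.00000000e+00,  0.00000000e+00,
         1.00000000e+00]])}
```

View pics/scene0.png

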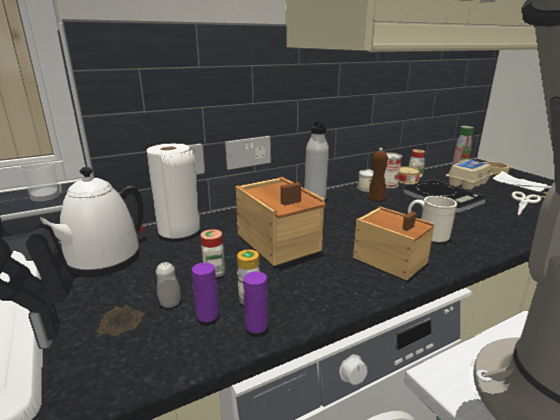

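View pics/top0.png

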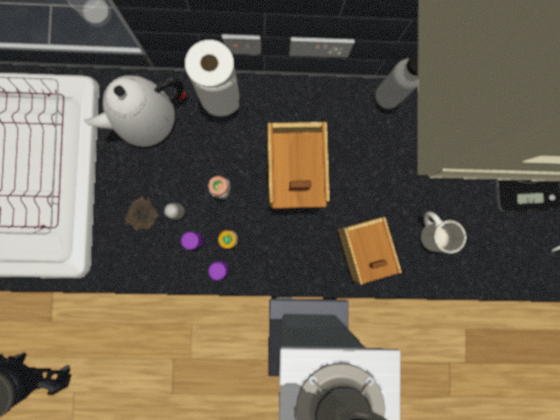

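The scene view shows the yellow jar behind two purple look-alikes. In the top view the yellow cap is at (228,240), red at (219,186), purple at (191,241) and (218,271), the salt shaker at (175,212), and the larger box at (298,165) with its handle at (300,185).

Run:
```python
from h import *
z=np.load('pics/top0.npz');p,d=z['p'],z['d'];c=eyes.calibration('top')
P=cloud('top',None,d,c)
hsv=cv2.cvtColor(p,cv2.COLOR_RGB2HSV)
for n,(u,v),rad in [('yellow',(228,240),13),('red',(219,186),15),('pur1',(191,241),13),('pur2',(218,271),13),('salt',(175,212),13)]:
    w=P[v-rad:v+rad,u-rad:u+rad].reshape(-1,3); h=np.percentile(w[:,2],97)
    t=w[w[:,2]>h-.012]; print(n,h,t.mean(0),(t.max(0)+t.min(0))/2,np.ptp(t,axis=0))
# large box
w=P[115:215,262:335]; q=hsv[115:215,262:335]
m=(w[...,2]>.125)&(w[...,2]<.155)
rect=cv2.minAreaRect((w[m][:,:2]*1000).astype(np.float32));print('box rim',rect)
m2=(w[...,2]>.105); print(np.histogram(w[m2][:,2],bins=12))
hm=(w[...,2]>.160);print('handle',w[hm].mean(0),hm.sum(),cv2.minAreaRect((w[hm][:,:2]*1000).astype(np.float32)))
for v,u in [(150,298),(165,298),(195,298),(208,298),(128,298)]: print(v,u,P[v,u],p[v,u])
```

```text
yellow 0.10814778534653358 [0.43406615 0.29890658 0.11924517] [0.43480698 0.26584389 0.63884638] [0.03904625 0.10751267 1.07894501]
red 0.09998976139501912 [0.56383568 0.32586531 0.10880611] [0.51288821 0.28061113 0.6333098 ] [0.14771167 0.13704715 1.09001817]
pur1 0.10832590248459567 [0.42871733 0.38695256 0.11903409] [0.42795015 0.31029772 0.63734888] [0.03893089 0.19642033 1.08194001]
pur2 0.10835656027948354 [0.35913816 0.31918958 0.12787151] [0.38833724 0.27663277 0.63765086] [0.10139027 0.12909043 1.08133605]
salt 0.08905900291804747 [0.50082268 0.43814161 0.10040344] [0.47861704 0.33504327 0.6277283 ] [0.07916933 0.24591142 1.10118118]
box rim ((616.6580810546875, 133.001708984375), (203.68287658691406, 140.42823791503906), 2.995732307434082)
(array([4766,    0,    0,    0,    0,    0,    0,    0,    0,    0,    0,
         31]), array([0.10541677, 0.19482528, 0.28423379, 0.3736423 , 0.46305081,
       0.55245932, 0.64186783, 0.73127634, 0.82068485, 0.91009336,
       0.99950187, 1.08891037, 1.17831888]))
handle [0.54492822 0.14355624 0.32887118] 203 ((516.9717407226562, 173.05233764648438), (43.38250732421875, 168.85232543945312), 48.987308502197266)
150 298 [0.6529193  0.13421275 0.13105186] [176 124  62]
165 298 [0.61568255 0.13379946 0.13596264] [177 122  59]
195 298 [0.54404225 0.13194263 0.1319284 ] [172 117  56]
208 298 [0.52204903 0.12123424 0.00194542] [55 40 31]
128 298 [0.70856047 0.13479482 0.12326312] [93 74 45]
```

Run:
```python
from h import *
z=np.load('pics/top0.npz');p,d=z['p'],z['d'];c=eyes.calibration('top')
P=cloud('top',None,d,c);P[d==0]=np.nan
hsv=cv2.cvtColor(p,cv2.COLOR_RGB2HSV)
for n,(u,v),rad in [('yellow',(228,240),16),('red',(219,186),17),('pur1',(191,241),15),('pur2',(218,271),15),('salt',(175,212),15)]:
    w=P[v-rad:v+rad,u-rad:u+rad].reshape(-1,3); w=w[(w[:,2]>0.02)&(w[:,2]<.2)]; h=np.percentile(w[:,2],90)
    t=w[w[:,2]>h-.012]; print(n,h,np.median(t,0),(t.max(0)+t.min(0))/2,np.ptp(t,axis=0))
S=slice(112,218),slice(260,338)
w=P[S];q=hsv[S]
hm=(w[...,2]>.160)&(w[...,2]<.2);print('handle',w[hm].mean(0),hm.sum(),cv2.minAreaRect((w[hm][:,:2]*1000).astype(np.float32)))
b=(w[...,2]>.13)&(w[...,2]<.155)
# pale rim
pale=b&(q[...,1]<150)&(q[...,2]>140); print(pale.sum(),cv2.minAreaRect((w[pale][:,:2]*1000).astype(np.float32)))
for k,m in (('hi',b),):
    # edges: per row y-range
    for i in range(0,106,6):
        x=w[i][m[i]]
        if len(x)>5: print(np.nanmean(x[:,0]).round(3),x[:,1].min().round(3),x[:,1].max().round(3),np.nanmedian(x[:,2]).round(3))
for v in range(116,216,3): print(v,[ (P[v,u].round(3).tolist(),p[v,u].tolist()) for u in (290,)])
cv2.imwrite('pics/box.png',cv2.resize(p[105:225,250:345,::-1],None,fx=5,fy=5,interpolation=cv2.INTER_CUBIC))
```

```text
yellow 0.10766794395205082 [0.43445712 0.29995452 0.10533738] [0.43480698 0.30012241 0.10540156] [0.03904625 0.03895564 0.01205537]
red 0.09928759135644753 [0.56464163 0.32694043 0.09684558] [0.56485701 0.32725278 0.09562302] [0.04377409 0.04376384 0.01657628]
pur1 0.10773278095261718 [0.42819668 0.3890988  0.10517822] [0.42795015 0.38917025 0.10338358] [0.03893089 0.03867529 0.01400942]
pur2 0.10792119532118434 [0.35741821 0.32156524 0.10523623] [0.35706414 0.32166845 0.10398882] [0.03884406 0.03901906 0.01401198]
salt 0.08868522598561605 [0.50195807 0.44112431 0.08512336] [0.50216561 0.44192612 0.08415539] [0.03257817 0.03214572 0.01485078]
handle [0.5640141  0.13120466 0.17577304] 172 ((564.2357177734375, 130.52047729492188), (16.36280059814453, 50.29014587402344), 1.994544506072998)
598 ((623.4359130859375, 133.3563995361328), (190.10850524902344, 140.42823791503906), 2.995732307434082)
0.715 0.068 0.208 0.137
0.7 0.068 0.208 0.137
0.686 0.068 0.205 0.134
0.672 0.067 0.205 0.134
0.657 0.068 0.204 0.134
0.643 0.065 0.204 0.133
0.628 0.065 0.203 0.133
0.614 0.064 0.203 0.132
0.599 
[... 978 characters left out ...]
, [178, 120, 62])]
173 [([0.596, 0.152, 0.134], [180, 123, 57])]
176 [([0.589, 0.152, 0.131], [181, 123, 63])]
179 [([0.582, 0.152, 0.131], [182, 124, 61])]
182 [([0.569, 0.154, 0.175], [127, 81, 38])]
185 [([0.562, 0.154, 0.177], [112, 72, 41])]
188 [([0.556, 0.154, 0.168], [70, 42, 23])]
191 [([0.553, 0.151, 0.131], [156, 104, 55])]
194 [([0.546, 0.151, 0.131], [190, 131, 68])]
197 [([0.539, 0.151, 0.132], [190, 131, 68])]
200 [([0.531, 0.151, 0.134], [191, 133, 70])]
203 [([0.524, 0.151, 0.132], [190, 130, 67])]
206 [([0.517, 0.15, 0.131], [172, 111, 57])]
209 [([0.519, 0.142, -0.003], [34, 20, 21])]
212 [([0.511, 0.142, -0.001], [21, 21, 22])]
215 [([0.503, 0.142, -0.001], [44, 43, 40])]
```

View pics/box.png

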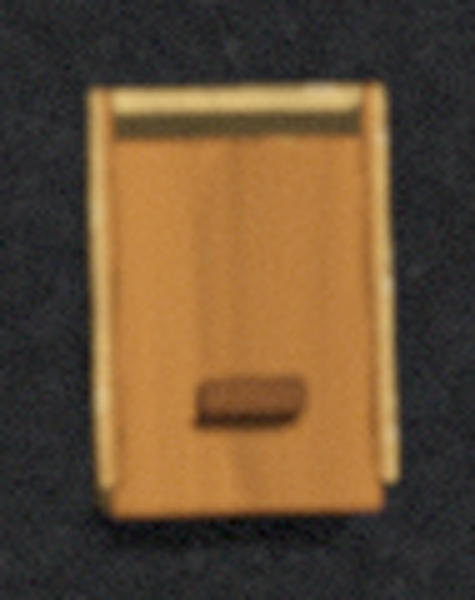

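>>> arm_command --plan "0 0 0 10.3;0 0 0 10.3;0 0 0 10.3;0 0 0 10.3;0 0 0 10.3;0 0 0 10.3;0 0 0 10.3;-.049 .033 0 0;-.049 .033 0 0;-.049 .033 0 0;-.049 .033 0 0;-.049 .033 0 0;-.049 .033 0 0;-.049 .033 0 0;-.049 .033 0 0;-.049 .033 0 0;-.049 .033 0 0;-.049 .033 0 0;0 0 0 0;0 0 0 0" --hand -1

```text
clock: 2.6
tcp_pos: [0.5639, 0.133, 0.2448]
orientation: [-2.163, -2.277, 0.001]
contact_force: [0.3, 0.8, 0.7]
grip_width: 0.0855
gripper_force: 0.0
```

```bash
cat > w.py <<'E'
from h import *
def look(name):
    o,p,d,c=grab('wrist',name); P=cloud('wrist',o,d,c);P[d==0]=np.nan
    M=R.from_rotvec(o['orientation']).as_matrix()
    print('clk',o['clock'],'tcp',o['tcp_pos'].round(4),'x',M[:,0].round(3),'y',M[:,1].round(3),'z',M[:,2].round(3))
    return o,p,d,P,M
E
python3 - <<'E'
from w import *
o,p,d,P,M=look('w1.png')
m=(P[...,2]>.166)&(P[...,2]<.2)
n,l,s,ce=cv2.connectedComponentsWithStats(m.astype(np.uint8))
for i in range(1,n):
    if s[i,4]>300:
        t=P[l==i];a=cv2.minAreaRect((t[:,:2]*1000).astype(np.float32));print(s[i],t.mean(0),a,'dtool',M.T@(np.r_[np.array(a[0])/1000,.158]-o['tcp_pos']))
E
```

```text
clk 2.6 tcp [0.5639 0.133  0.2448] x [-0.051  0.999  0.   ] y [ 0.999  0.051 -0.001] z [-0.001  0.    -1.   ]
[ 267  192   31   83 2426] [0.56602912 0.13394492 0.17610476] ((566.1604614257812, 131.7211151123047), (18.04693603515625, 49.10525131225586), 3.442643642425537) dtool [-0.00140859  0.00231871  0.08679579]
```

View pics/w1.png

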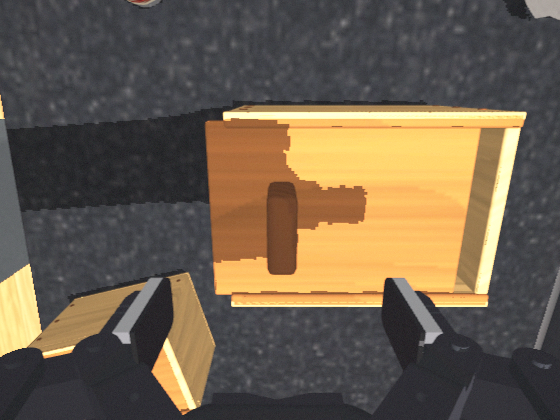

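Wrist view: handle at (282,228), the gap at the far end at (485,210) confirms about 14 mm ajar; small box at lower left.

>>> arm_command --plan "0 .002 .03 0;0 0 .03 0;0 0 .027 0;0 0 0 0;0 0 0 0"

```text
clock: 3.28
tcp_pos: [0.5665, 0.1339, 0.1592]
orientation: [2.162, 2.28, 0.002]
contact_force: [0.1, -0.6, 0.1]
grip_width: 0.0852
gripper_force: 0.0
```

>>> arm_command --plan "0 0 0 0;0 0 0 0;0 0 0 0;0 0 0 0;0 0 0 0;0 0 0 0" --hand 1 --grip_force 40

```text
clock: 4.03
tcp_pos: [0.5665, 0.1327, 0.1586]
orientation: [-2.164, -2.278, -0.0]
contact_force: [-1.6, 0.2, 4.1]
grip_width: 0.0176
gripper_force: 41.2
```

Run:
```python
from h import *
z=np.load('pics/top0.npz');d=z['d'];P=cloud('top',None,d,eyes.calibration('top'));P[d==0]=np.nan
w=P[210:290,335:405].reshape(-1,3)
for lo in (.03,.08,.105,.13):
    t=w[(w[:,2]>lo)&(w[:,2]<.2)]
    if len(t):print(lo,t.min(0),t.max(0))
```

```text
0.03 [ 0.33338547 -0.12536734  0.03027221] [0.49690926 0.01290299 0.13598169]
0.08 [ 0.33427631 -0.12536734  0.0800022 ] [0.4963278  0.01290299 0.13598169]
0.105 [ 0.33824488 -0.12445397  0.10500581] [0.48818152 0.00772156 0.13598169]
0.13 [ 0.37421356 -0.08251826  0.1300219 ] [ 0.39380983 -0.04864438  0.13598169]
```

>>> arm_command --plan "0 -.013 0 0;0 -.013 0 0;0 -.013 0 0;0 -.013 0 0;0 -.013 0 0;0 -.013 0 0;0 -.013 0 0;0 -.013 0 0;0 -.013 0 0;0 -.011 0 0;0 0 0 0;0 0 0 0;0 0 0 0"

```text
clock: 5.65
tcp_pos: [0.4373, 0.1261, 0.1585]
orientation: [-2.162, -2.277, 0.001]
contact_force: [-1.4, -1.0, 11.2]
grip_width: 0.0174
gripper_force: 42.1
```

>>> arm_command --plan "0 0 0 0;0 0 0 0;0 0 0 0;0 0 -.03 0;0 0 -.03 0;0 0 -.04 0;0 0 0 -10;0 0 0 -10;0 0 0 -10;0 0 0 -10;0 0 0 -10;.027 .034 0 0;.027 .034 0 0;.027 .034 0 0;.027 .034 0 0;0 0 0 0;0 0 0 0" --hand -1

```text
clock: 7.78
tcp_pos: [0.4341, 0.2989, 0.2578]
orientation: [-0.998, -2.979, 0.002]
contact_force: [0.3, -1.3, 0.5]
grip_width: 0.0854
gripper_force: 0.0
```

Run:
```python
from w import *
o,p,d,P,M=look('w2.png')
m=(P[...,2]>.098)&(P[...,2]<.115)
n,l,s,ce=cv2.connectedComponentsWithStats(m.astype(np.uint8))
for i in range(1,n):
    if s[i,4]>300:
        t=P[l==i];(c,rad)=cv2.minEnclosingCircle((t[:,:2]*1000).astype(np.float32));print(s[i],p[l==i].mean(0),np.median(t,0),c,rad,'dtool',M.T@(np.r_[np.array(c)/1000,.083]-o['tcp_pos']))
```

```text
clk 7.775 tcp [0.4341 0.2989 0.2578] x [-0.798  0.603 -0.   ] y [ 0.603  0.798 -0.001] z [-0.001 -0.001 -1.   ]
[ 215   70   55   57 2475] [136.95555556  64.78464646 171.50868687] [0.35768317 0.32324559 0.1055774 ] (357.9883117675781, 322.91119384765625) 20.70015525817871 dtool [ 0.07521571 -0.02648208  0.17484459]
[ 343   92   56   57 2419] [239.26663911 126.03637867 249.71806532] [0.42843116 0.39061672 0.1054927 ] (429.20013427734375, 390.9625549316406) 20.77556800842285 dtool [0.05939758 0.0707387  0.17470912]
[ 256  169   50   51 2011] [167.64793635 149.52511188  58.03630035] [0.43373582 0.30205062 0.10550677] (434.77667236328125, 301.4391174316406) 20.764984130859375 dtool [0.00099747 0.00265817 0.17481958]
[234 332  79  62 868] [166.62557604 132.12557604  86.28571429] [0.5567169  0.2007849  0.10633269] (570.78857421875, 191.49020385742188) 46.27519989013672 dtool [-0.17380139 -0.00311738  0.1748671 ]
```

View pics/w2.png

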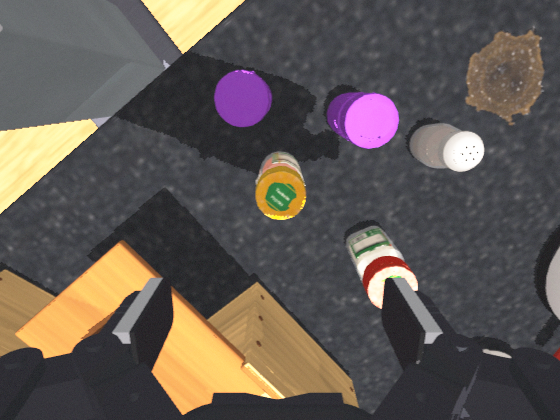

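Yellow cap at (280,194), directly below; purple at (243,98), (363,120) and red at (390,280) are clear of the fingers.

>>> arm_command --plan ".001 .003 .045 0;0 0 .045 0;0 0 .045 0;0 0 .04 0;0 0 0 0;0 0 0 0"

```text
clock: 8.57
tcp_pos: [0.4363, 0.3025, 0.0847]
orientation: [1.0, 2.977, 0.002]
contact_force: [0.1, 0.8, 1.3]
grip_width: 0.0855
gripper_force: 0.0
```

>>> arm_command --plan "0 0 0 0;0 0 0 0;0 0 0 0;0 0 0 0;0 0 0 0;0 0 0 0" --hand 1 --grip_force 35

```text
clock: 9.32
tcp_pos: [0.4357, 0.3029, 0.0843]
orientation: [0.998, 2.978, 0.002]
contact_force: [-1.9, -0.8, 6.4]
grip_width: 0.0403
gripper_force: 34.4
```

>>> arm_command --plan "0 0 -.03 0;0 0 -.05 0;0 0 -.05 0;0 0 -.04 0;0 0 0 10;0 0 0 10;0 0 0 10;0 0 0 10;0 0 0 10;-.030 .032 0 0;-.030 .032 0 0;-.030 .032 0 0;-.030 .032 0 0;-.030 .032 0 0;-.030 .032 0 0;0 0 0 0;0 0 0 0"

```text
clock: 11.45
tcp_pos: [0.6357, 0.1333, 0.2529]
orientation: [-2.163, -2.277, 0.001]
contact_force: [-0.4, 0.1, -1.6]
grip_width: 0.0403
gripper_force: 36.0
```

Run:
```python
from w import *
o,p,d,P,M=look('w3.png'); print(o['grip_width'],o['contact_force'])
hsv=cv2.cvtColor(p,cv2.COLOR_RGB2HSV)
m=(P[...,2]>.115)&(P[...,2]<.150)&(P[...,0]>.45)
m=cv2.morphologyEx(m.astype(np.uint8),cv2.MORPH_OPEN,np.ones((3,3)))>0
t=P[m];print(len(t),cv2.minAreaRect((t[:,:2]*1000).astype(np.float32)),t.min(0),t.max(0))
```

```text
clk 11.45 tcp [0.6357 0.1333 0.2529] x [-0.052  0.999  0.   ] y [ 0.999  0.052 -0.001] z [-0.001  0.    -1.   ]
0.040297313062712066 [-0.43211941  0.05772623 -1.60952825]
37634 ((682.82421875, 110.43902587890625), (205.48297119140625, 489.16473388671875), 75.88369750976562) [ 0.45000016 -0.04876295  0.11500534] [0.89594427 0.20857483 0.14204043]
```

View pics/w3.png

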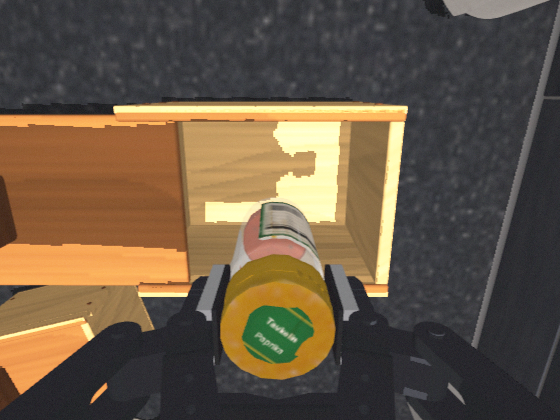

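Jar held upright over the mouth; lid edge at column 185, far wall at column 393, side rims at rows 112 and 290.

Run:
```python
from w import *
o,p,d,P,M=look(None)
c=np.array(o['tcp_pos'])
for v,u in [(112,200),(112,350),(290,170),(290,375),(150,395),(250,387),(150,180),(250,186),(200,176)]:
    q=np.nanmedian(P[v-1:v+2,u-1:u+2].reshape(-1,3),0); print(v,u,q.round(4),(M.T@(q-c)).round(4))
```

```text
clk 11.5 tcp [0.6355 0.134  0.253 ] x [-0.053  0.999  0.001] y [ 0.999  0.053 -0.001] z [-0.001  0.001 -1.   ]
112 200 [0.5816 0.1985 0.1395] [ 0.0672 -0.0503  0.1136]
112 350 [0.6781 0.2036 0.139 ] [0.0672 0.0464 0.114 ]
290 170 [0.5572 0.0667 0.139 ] [-0.0631 -0.0815  0.1141]
290 375 [0.712  0.0753 0.1388] [-0.0627  0.0734  0.1141]
150 395 [0.7117 0.1805 0.1369] [0.0423 0.0787 0.116 ]
250 387 [0.7164 0.1078 0.1374] [-0.0305  0.0796  0.1156]
150 180 [0.5646 0.171  0.1267] [ 0.0406 -0.0687  0.1264]
250 186 [0.5683 0.0971 0.1319] [-0.0334 -0.0689  0.1212]
200 176 [0.5623 0.1365 0.1331] [ 0.0063 -0.0728  0.12  ]
```

>>> arm_command --plan ".001 .002 .03 0;0 0 .04 0;0 0 .04 0;0 0 .03 0;0 0 .012 0;0 0 .005 0;0 0 .004 0;0 0 0 0;0 0 0 0"

```text
clock: 12.68
tcp_pos: [0.6387, 0.134, 0.0931]
orientation: [2.163, 2.278, 0.002]
contact_force: [-0.3, -0.1, -1.2]
grip_width: 0.0403
gripper_force: 36.1
```

>>> arm_command --plan "0 0 .002 0;0 0 .001 0;0 0 0 0;0 0 0 0"

```text
clock: 13.18
tcp_pos: [0.6387, 0.134, 0.0905]
orientation: [2.164, 2.278, 0.002]
contact_force: [-1.6, -0.3, 7.4]
grip_width: 0.0405
gripper_force: 36.9
```

>>> arm_command --plan "0 0 0 0;0 0 0 0;0 0 0 0;0 0 0 0;0 0 -.01 0;0 0 -.03 0;0 0 -.04 0;0 0 -.04 0;0 0 -.04 0;0 0 0 0;0 0 0 0" --hand -0.5

```text
clock: 14.55
tcp_pos: [0.6379, 0.134, 0.2492]
orientation: [-2.163, -2.278, 0.0]
contact_force: [-0.2, 0.2, 0.3]
grip_width: 0.0644
gripper_force: 0.0
```

Run:
```python
from w import *
o,p,d,P,M=look('w4.png')
b=np.array([.6234,.1334])
m=(P[...,2]>.095)&(P[...,2]<.12)&(np.hypot(P[...,0]-.637,P[...,1]-.134)<.04)
t=P[m];print(len(t),np.median(t,0),cv2.minEnclosingCircle((t[:,:2]*1000).astype(np.float32)))
hm=(P[...,2]>.16)&(P[...,2]<.19)&(P[...,0]<.5)
t=P[hm]
if len(t)>50: print('handle',cv2.minAreaRect((t[:,:2]*1000).astype(np.float32)),len(t))
```

```text
clk 14.55 tcp [0.6379 0.134  0.2492] x [-0.052  0.999  0.   ] y [ 0.999  0.052 -0.   ] z [-0.  0. -1.]
2307 [0.63671262 0.13522526 0.11145978] ((636.7521362304688, 133.20835876464844), 20.802568435668945)
```

View pics/w4.png

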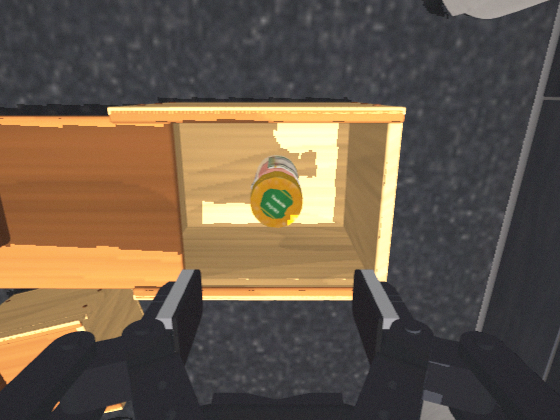

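Jar stands upright in the box, cap at (277,200), top at z 0.111 as expected. Now back to the handle.

>>> arm_command --plan ".003 -.04 0 0;0 -.04 0 0;0 -.04 0 0;0 -.04 0 0;0 -.04 0 0;0 0 0 0;0 0 0 0;0 0 .03 0;0 0 .03 0;0 0 .03 0;0 0 0 0;0 0 0 0" --hand -1

```text
clock: 16.1
tcp_pos: [0.4395, 0.1266, 0.1599]
orientation: [2.164, 2.277, 0.0]
contact_force: [-0.1, -0.2, -0.1]
grip_width: 0.0856
gripper_force: 0.0
```

>>> arm_command --plan "0 0 0 0;0 0 0 0;0 0 0 0;0 0 0 0;0 0 0 0;0 0 0 0" --hand 1 --grip_force 40

```text
clock: 16.85
tcp_pos: [0.4384, 0.1268, 0.1596]
orientation: [-2.163, -2.278, -0.0]
contact_force: [-2.4, -1.0, 6.5]
grip_width: 0.0177
gripper_force: 41.3
```

>>> arm_command --plan "0 .014 0 0;0 .014 0 0;0 .014 0 0;0 .014 0 0;0 .014 0 0;0 .014 0 0;0 .014 0 0;0 .014 0 0;0 .014 0 0;0 .010 0 0;0 0 0 0;0 0 0 0"

```text
clock: 18.35
tcp_pos: [0.5748, 0.1338, 0.1597]
orientation: [2.163, 2.277, 0.002]
contact_force: [2.9, -0.1, 4.4]
grip_width: 0.0177
gripper_force: 41.0
```

>>> arm_command --plan "0 .002 0 0;0 .002 0 0;0 0 0 0"

```text
clock: 18.73
tcp_pos: [0.5778, 0.134, 0.1597]
orientation: [-2.163, -2.278, -0.0]
contact_force: [-0.1, 0.2, 6.9]
grip_width: 0.0174
gripper_force: 41.4
```

>>> arm_command --plan "0 .002 0 0;0 .001 0 0;0 .001 0 0;0 0 0 0"

```text
clock: 19.23
tcp_pos: [0.5797, 0.1341, 0.1596]
orientation: [-2.16, -2.275, 0.005]
contact_force: [-9.0, -0.4, 13.1]
grip_width: 0.0177
gripper_force: 42.4
```

Reached the stop (force rose to 9 N). Release and check.

>>> arm_command --plan "0 0 0 0;0 0 0 0;0 0 0 0;0 0 -.02 0;0 0 -.04 0;0 0 -.05 0;0 0 0 0;0 0 0 0" --hand -1

```text
clock: 20.23
tcp_pos: [0.5821, 0.1341, 0.2699]
orientation: [-2.163, -2.278, -0.001]
contact_force: [0.3, 0.5, -0.8]
grip_width: 0.0855
gripper_force: 0.0
```

Run:
```python
from w import *
o,p,d,P,M=look('w5.png')
m=(P[...,2]>.166)&(P[...,2]<.19)&(np.hypot(P[...,0]-.58,P[...,1]-.132)<.05)
t=P[m];print('handle',cv2.minAreaRect((t[:,:2]*1000).astype(np.float32)),o['contact_force'],o['qvel'].max())
o,p,d,c=grab('top');P=cloud('top',o,d,c);P[d==0]=np.nan
w=P[170:204,202:236].reshape(-1,3);t=w[(w[:,2]>.088)&(w[:,2]<.2)];print('red',np.median(t,0))
```

```text
clk 20.225 tcp [0.5821 0.1341 0.2699] x [-0.052  0.999  0.001] y [0.999 0.052 0.001] z [ 0.001  0.001 -1.   ]
handle ((579.2210083007812, 132.185791015625), (18.003082275390625, 49.43540954589844), 3.258678674697876) [ 0.32561234  0.46615486 -0.81825389] 0.024115494519234167
red [0.56479518 0.32704299 0.09692716]
```

View pics/w5.png

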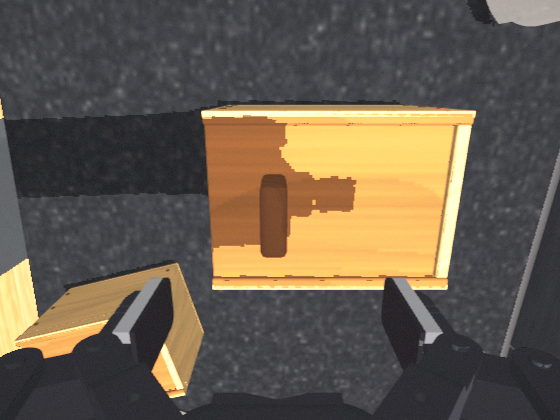

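The lid is shut flush against the far wall at column 440, with the handle at (273,215). The red jar has not moved.

```bash
python3 -c "
from bench import ticket
print(ticket.hand_in())"
```

```text
the job is handed in; nothing more can be done
None
```

The yellow-capped jar is standing upright in the larger spice box with the lid slid shut to its stop, the red-capped jar has not moved, and the job was handed in at about 20 s on the clock; the hand-in gave no verdict.

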